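Vent the sample vessel and slacken its knurled locking ring

TASK

Make the larger of the two blue-housed sample vessels safe to open: first push the vent plunger in the middle of its lid fully down for about a second, while its knurled locking ring is still tight, and let it go. Then roll a fingertip round the ring's knurled rim to unscrew it (anticlockwise seen from above), gently, to two full turns from tight: its black mark, now just past the white index line, goes by that line once and stops at it the next time, and no further. Only push and stroke with the fingers; grasp and lift nothing, and leave the smaller vessel's ring and the loose things around as they are.

Things in the scene. Friction and masses are not known exactly. Their poses are not given: they have to be found in the camera images.
- vessel: Larger vessel, fixed: blue housing 180 x 180 mm, steel vessel in its top. Origin: centre of its underside, on the bench and on the axis of ring and plunger. z up; +x points to the white index line, the grey front panel is on the -x face. Above the bench: housing top 60 mm, ring 66 to 90, lid inside the ring to 89, plunger top 105. Flat housing top round the ring is 35 mm wide at its narrowest.
- vessel_ring_centre (a point): On the axis of the larger vessel's ring, level with the ring's top face, 90 mm above the bench.
- vessel_index (a point): On the white index line (29 mm long, 8 mm wide, flat, painted) on the larger vessel's housing top, 65 mm from the axis, 61 mm above the bench, in the housing's +x direction.
- ring (a joint): Turn of the larger ring, rad: 0 tight (mark at the index line), grows anticlockwise from above; starts at 0.1 to 1.2; two turns is 12.57, limit 19.5. Stays at its height and where it is left; about 1 N along the rim turns it (0.05 N m). Aluminium, 110 mm over 48 upright ridges that stand 3 mm proud of a 104 mm body; rim 66 to 90 mm above the bench.
- ring_mark (a point): Middle of the black mark, a flat painted bar 12.5 x 8 mm on the top face of the larger vessel's ring, 48.5 mm from the axis; it turns with the ring.
- vent (a joint): Downward travel of the vent plunger, m: 0 up, 0.006 fully down; springs back. It takes about 2 N to start and 5 N to push fully down.
- vent_top (a point): Centre of the top of the vent plunger, a plain steel cylinder 22 mm in diameter on the axis of the larger lid; 105 mm above the bench when up, 16 mm above the lid, in a dark collar 32 mm wide and 4 mm high.
- small_vessel: The smaller vessel, to be left alone: a like blue housing 140 x 140 mm, 60 mm high, fixed, with a 74 mm knurled ring (66 to 90 mm above the bench) and a brass dome nut (to 103 mm) on its lid instead of a plunger. Origin: centre of its underside. It and the larger one may stand either way round, left or right.
- small_ring (a joint): Turn of the smaller vessel's ring, rad, growing anticlockwise; leave as it is.
- jar1: Loose capped sample jar, 54 mm diameter, 95 mm high, between the two vessels. Origin: centre of its underside.
- jar2: Loose capped sample jar, 60 mm diameter, 105 mm high, beyond the vessels. Origin: centre of its underside.
- jar3: Loose capped sample jar, 54 mm diameter, 90 mm high, on the left. Origin: centre of its underside.
- beaker: Loose empty glass beaker, 72 mm diameter, 90 mm high, beyond the vessels. Origin: centre of its underside.
- spatula: Loose spatula, 190 mm long, lying across the bench on the left, nearer the robot than the vessels. Origin: middle of its underside.
- stopper: Loose black rubber stopper, 36 mm diameter, 32 mm high, on the right. Origin: centre of its underside.
- weight: Loose brass weight with a knob, 36 mm diameter, 54 mm high, beyond the vessels. Origin: centre of its underside.
- small_ring_mark (a point): Middle of the black mark on the top face of the smaller vessel's ring, 30.5 mm from its axis.

How it is judged:
On the way, in this order (a step that is already met when the one before it is completed fails the run):
1. vent plunger pushed down (over 4.5 mm of 6) for half a second with the ring still tight (less than 1.4 rad from tight) (value of joint vent above 0.0045 m and value of joint ring below 1.4 rad), for 0.5 s.
2. plunger let go and ring one turn from tight (value of joint ring above 6.2 rad and value of joint vent below 0.0015 m).
3. ring two full turns from tight, within 0.35 rad (value of joint ring between 12.216 and 12.916 rad), for 0.2 s.
At the end, for the whole second after the job is handed in: The larger ring stands at two full turns from tight (12.57 rad) within 0.35 rad (20 degrees) and at rest, the plunger is up again (within 1.5 mm), and every loose thing is within 30 mm of where it stood (all of step 3 and velocity of joint ring between -0.05 and 0.05 rad/s and value of joint vent below 0.0015 m and distance of each of jar1, jar2, jar3, beaker, spatula, stopper, weight from where it was at the start of the episode below 0.03 m); the robot touches nothing.
It fails at once if ring unscrewed more than 0.75 rad beyond two turns (value of joint ring above 13.316 rad).
It fails at once if ring or lid pressed or gripped hard by the robot (over 45 N) (contact force between any of the fingers, the arm and vessel above 45 N).
It fails at once if smaller vessel's ring turned by the robot (distance of small_ring_mark from where it was at the start of the episode above 0.01 m).
It fails at once if a loose thing lifted, or shoved more than 30 mm (distance of any of jar1, jar2, jar3, beaker, spatula, stopper, weight from where it was at the start of the episode above 0.03 m or height (world z) of any of jar1, jar2, jar3, beaker, spatula, stopper, weight above 0.02 m).
It also fails if it takes over 72 s, if anything falls off the work surface, if the arm or the gripper's body presses on something with over 40 N, if the wrist force passes 120 N, or if a joint passes its speed limit or range.

ROBOT

A 6-joint arm with a two-finger parallel gripper is mounted at the origin on the work surface. World frame = base frame: x ahead of the robot, y to its left, z up, the work surface at z = 0. Lengths are in m, angles in rad, forces in N, time in s.
With the tool pointing down it reaches from about 0.35 to 0.775 m from the base axis. Payload 5.5 kg.
Tool frame: the origin (TCP) lies where the fingers leave the gripper's body, on its centre line; the fingertips stand 73 mm ahead of it and the grasp point (between the pads) lies 54 mm ahead of it; z points along the fingers, y is the direction in which the jaws open and shut (so a half turn about z gives the same grasp; the last joint's range is limited). The gripper opens to 85 mm and grips with 20 to 120 N. Pads are 22 mm wide; open, the fingers measure 114 mm over their backs; the gripper's body (76 mm by 85 mm) begins 54 mm behind the grasp point. The pads swing forward as they close: fully open they stand 13 mm farther back than shut.
Start: joints at [-1.304, 0.313, 0.046, 1.304, 0, 1.431], TCP at [0.228, -0.528, 0.304] pointing down, gripper open.
Joint ranges: [-2.76, 2.76], [-0.86, 1.69], [-1.03, 1.26], [-2.2, 2.34], [-1.47, 1.5], [-3.14, 3.14]. Speed limits (rad/s): [2.57, 2.57, 3.14, 3.14, 3.14, 3.14].

INTERFACE

Orientations are given as a unit quaternion [w, x, y, z].
In Python, from workcell import env, read_camera, job, cut_out gives the robot as it stands.
- The arm moves only by the tool servo_tool, never from a script. Its argument "deltas" is a list of rows, each an object of numbers: "dx", "dy", "dz": the shift along the world's x, y, z in mm; "rx", "ry", "rz": the turn, a rotation vector about the world's x, y, z in rad; "fingers": the closure, from -1 (fully open) to 1 (shut). A call has 1 to 8 rows; each row shifts and turns the commanded pose from where the row before left it; what a row does not reach is not made up. A row lasts 1/10 s, in which the tool goes at most 50 mm and 8.59 degrees, less where a joint would pass 70% of its speed; a pose out of reach is approached as far as the arm can. A call is refused whole if a number of a shift passes 50 or a number of a turn 0.15, either way. A call with a gripper value outside its range is refused whole. The fingers move at their own pace and stop on an object; "newtons" is the grip in N (left out, the last holds). Time passes only in rows, so rows that do not move let the fingers close. It gives the time, the measured TCP pose, the force and the opening at its end, in the units of the state.
- env.get_state(): the state, without advancing time (a new reading comes with each control period).
- read_camera(name): name is "scene" or "side" or "wrist"; returns a dict with "img" (384x512x3 uint8, red, green, blue), "intrinsics" (3x3 intrinsics, pixels), "k1" (the pictures are not rectified: a ray, as slopes to the right and down, at radius r is drawn at 1 + k1 r^2 times it, then the intrinsics apply), "extrinsics" (4x4, takes a point from camera to world coordinates); the wrist camera has in their place "hand_eye" (4x4, takes a point from camera to tool coordinates, whose origin is the TCP and whose axes are the flange's). Camera axes: x right, y down, z forward; pixel columns grow to the right and rows downward; lengths in m; the calibration is good to about 2 mm. A picture is of the moment at which its call begins: read the wrist's pose just before it. There is no depth.
- job.hand_in(): hands the job in, once; it reports no verdict.
Trained networks look in the newest picture that a camera, given by its name, has taken for a name from the list of things; names that differ only in an ending like _2 or _b are one class to them, and where a whole thing is asked for, a point or a joint stands for the part that bears it (a point fixed in the world has none). Each returns a list of dicts, best first, with "confidence" (0 to 1); they miss things now and then, are a little off and sometimes report something else, mostly with a low value. They report only what shows in the picture. A call takes as long as a camera call.
- cut_out(target, camera): "region" (384x512 bool, what is visible of it) and "extent" ([left, top, right, bottom] in pixels, round what is visible of it).
The state is a dict: "clock": time; "joint_pos": joint angles; "qvel": joint speeds; "tau": joint torques, N m; "tcp_pos": TCP position; "orientation": TCP orientation; "wrist_force": force on the tool from outside, world axes, zero at the start; "ft_torque": the same for the moment, N m; "finger_gap": finger opening in m.
Only numpy, scipy, OpenCV 4.12 (cv2) and the standard library are available. Lean on these libraries where they do the work, as an engineer would, in place of code of your own. Each camera call takes 0.05 s, during which the arm holds its last target. There are 200 camera calls.

## Working session

There is one attempt and no reset: what is moved stays moved. The work goes in short steps, Python scripts to look and compute and a tool call to move; the robot and the scene stay as the last step left them, time stands still between calls to the robot, and variables do not carry over. Pictures are saved under pics/ and viewed, about 8 in all and at most 12, crops included, and the job is handed in when it is done.

Besides the shell and the picture viewer there is one more tool, called by a JSON object that holds its "api" and its "payload", one argument or row to a line. servo_tool: Moves the arm, as the interface text tells. Its arguments: {"type":"object","properties":{"deltas":{"type":"array"},"newtons":{"type":"number"}},"required":["deltas"]}

```bash
ls; mkdir -p pics
cat > h.py <<'E'
import numpy as np, cv2
from workcell import env, read_camera, job, cut_out
from scipy.spatial.transform import Rotation as R
def ext(c,st=None):
    if 'extrinsics' in c: return np.array(c['extrinsics'])
    T=np.eye(4); q=st['orientation']; T[:3,:3]=R.from_quat([q[1],q[2],q[3],q[0]]).as_matrix(); T[:3,3]=st['tcp_pos']
    return T@np.array(c['hand_eye'])
def pix2plane(c,E,uv,z):
    K=np.array(c['intrinsics']); d=np.array([c['k1'],0,0,0,0.])
    p=cv2.undistortPoints(np.array(uv,float).reshape(-1,1,2),K,d,None,None).reshape(-1,2)
    r=np.c_[p,np.ones(len(p))]@E[:3,:3].T
    s=(z-E[2,3])/r[:,2]
    return E[:3,3]+s[:,None]*r
def proj(c,E,P):
    K=np.array(c['intrinsics']); d=np.array([c['k1'],0,0,0,0.])
    Ei=np.linalg.inv(E); return cv2.projectPoints(np.atleast_2d(P).astype(float),cv2.Rodrigues(Ei[:3,:3])[0],Ei[:3,3],K,d)[0].reshape(-1,2)
E
python3 - <<'E'
from h import *
s=env.get_state(); print({k:np.round(v,3) for k,v in s.items()})
for n in['scene','side']:
    c=read_camera(n);E=ext(c); cv2.imwrite(f'pics/{n}0.png',c['img'][:,:,::-1])
    print(n,E[:3,3].round(2),c['k1'])
    for t,z in[('vent_top',.105),('ring',.09),('ring_mark',.09),('vessel_index',.06),('small_vessel',.06),('jar1',.05),('jar2',.05),('jar3',.05),('beaker',.05),('stopper',.02),('weight',.03),('vessel',.06)]:
        for r in cut_out(t,n)[:2]:
            v,u=np.nonzero(r['region']); 
            print(t,round(r['confidence'],2),np.round(r['extent']),pix2plane(c,E,[[u.mean(),v.mean()]],z)[0].round(3))
E
```

```text
pics
{'clock': np.float64(0.0), 'joint_pos': array([-1.304,  0.314,  0.045,  1.304,  0.   ,  1.431]), 'qvel': array([-0.   ,  0.001, -0.001, -0.001,  0.   , -0.001]), 'tau': array([-0.0000e+00, -4.8062e+01,  2.9854e+01,  1.9000e-02, -0.0000e+00,
        0.0000e+00]), 'tcp_pos': array([ 0.227, -0.528,  0.303]), 'orientation': array([-0.001,  0.979,  0.202, -0.   ]), 'wrist_force': array([-0.27 ,  0.286, -0.08 ]), 'ft_torque': array([-0.014, -0.015, -0.046]), 'finger_gap': np.float64(0.085)}
scene [ 1.67 -0.43  0.92] -0.07714736878795127
ring 0.63 [153. 196. 190. 226.] [ 0.562 -0.243  0.09 ]
ring_mark 0.62 [172. 204. 179. 210.] [ 0.531 -0.239  0.09 ]
ring_mark 0.58 [156. 196. 196. 226.] [ 0.562 -0.242  0.09 ]
jar1 0.94 [219. 238. 240. 279.] [ 0.766 -0.152  0.05 ]
jar1 0.78 [244. 185. 262. 218.] [0.554 0.003 0.05 ]
jar2 0.94 [219. 238. 240. 279.] [ 0.766 -0.152  0.05 ]
jar2 0.78 [244. 185. 262. 218.] [0.554 0.003 0.05 ]
jar3 0.94 [219. 238. 240. 279.] [ 0.766 -0.152  0.05 ]
jar3 0.78 [244. 185. 262. 218.] [0.554 0.003 0.05 ]
beaker 0.95 [309. 220. 337. 258.] [0.773 0.121 0.05 ]
stopper 
[... 407 characters left out ...]
07. 258.] [ 0.538 -0.26   0.09 ]
vessel_index 0.76 [271. 223. 328. 292.] [ 0.541 -0.284  0.06 ]
small_vessel 0.82 [182. 164. 203. 194.] [0.484 0.197 0.06 ]
jar1 0.64 [315. 184. 337. 219.] [ 0.771 -0.143  0.05 ]
jar1 0.56 [168. 132. 179. 152.] [0.525 0.434 0.05 ]
jar2 0.64 [315. 184. 337. 219.] [ 0.771 -0.143  0.05 ]
jar2 0.56 [168. 132. 179. 152.] [0.525 0.434 0.05 ]
jar3 0.64 [315. 184. 337. 219.] [ 0.771 -0.143  0.05 ]
jar3 0.56 [168. 132. 179. 152.] [0.525 0.434 0.05 ]
beaker 0.52 [270. 151. 280. 175.] [0.769 0.103 0.05 ]
beaker 0.36 [282. 232. 285. 242.] [ 0.576 -0.196  0.05 ]
weight 0.58 [288. 180. 301. 201.] [ 0.736 -0.028  0.03 ]
vessel 0.9 [267. 224. 324. 286.] [ 0.54  -0.283  0.06 ]
```

View pics/scene0.png

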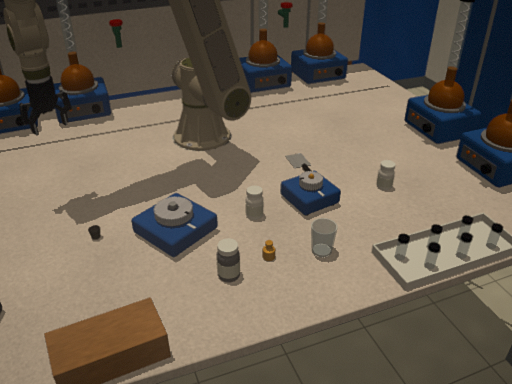

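View pics/side0.png

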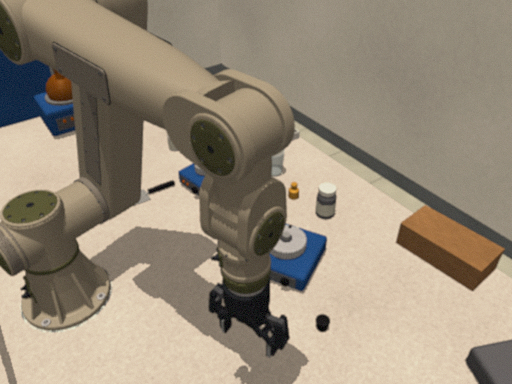

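The larger vessel is the left one in the scene view, with its ring at about (173,210). The smaller one is at (311,185), with jar1 between them at (254,202). In the side view the arm hides part of the larger vessel. I'll move above it and look with the wrist camera.

{"api": "servo_tool", "payload": {
  "deltas": [
    {"dx":35,"dy":30,"dz":6,"fingers":1},
    {"dx":40,"dy":36,"dz":6},
    {"dx":40,"dy":36,"dz":6},
    {"dx":40,"dy":36,"dz":6},
    {"dx":40,"dy":36,"dz":6},
    {"dx":40,"dy":36,"dz":6},
    {"dx":40,"dy":36,"dz":6},
    {"dx":30,"dy":25,"dz":6}
  ],
  "newtons": 40
}}

```text
invalid input at $.deltas[0]: expected keys dx, dy, dz, rx, ry, rz, fingers
```

Run:
```python
from h import *
s=env.get_state(); print({k:np.round(s[k],3) for k in ('clock','joint_pos','tcp_pos','orientation','wrist_force','finger_gap')})
c=read_camera('wrist');E=ext(c,s); cv2.imwrite('pics/w0.png',c['img'][:,:,::-1]); print(np.round(c['hand_eye'],3),c['k1'],c['intrinsics'])
for t,z in[('vent_top',.105),('ring',.09),('ring_mark',.09),('vessel_index',.061),('vessel',.06)]:
    for r in cut_out(t,'wrist')[:3]:
        v,u=np.nonzero(r['region']); 
        print(t,round(r['confidence'],2),np.round(r['extent']),pix2plane(c,E,[[u.mean(),v.mean()]],z)[0].round(3))
```

```text
{'clock': np.float64(1.3), 'joint_pos': array([-1.304,  0.313,  0.046,  1.304, -0.   ,  1.431]), 'tcp_pos': array([ 0.228, -0.528,  0.304]), 'orientation': array([ 0.   ,  0.979,  0.202, -0.   ]), 'wrist_force': array([ 0.118,  0.902, -0.398]), 'finger_gap': np.float64(0.085)}
[[ 0.001 -0.947 -0.321  0.082]
 [ 1.     0.001  0.001  0.001]
 [-0.    -0.321  0.947 -0.071]
 [ 0.     0.     0.     1.   ]] -0.01272516680421327 [[313.18666547   0.         254.8088027 ]
 [  0.         313.18666547 193.35728323]
 [  0.           0.           1.        ]]
```

View pics/w0.png

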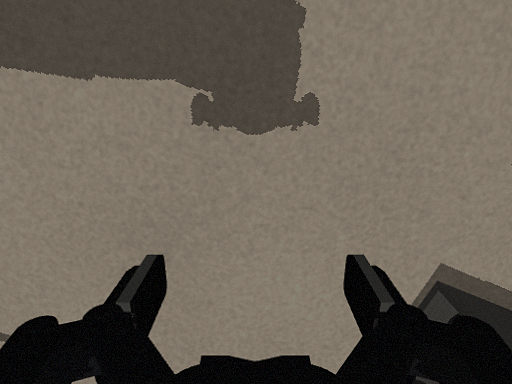

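The picture shows only bench: the move was refused, because every row needs all its keys. I'll resend it in full.

{"api": "servo_tool", "payload": {
  "deltas": [
    {"dx":35,"dy":30,"dz":6,"rx":0,"ry":0,"rz":0,"fingers":1},
    {"dx":40,"dy":36,"dz":6,"rx":0,"ry":0,"rz":0,"fingers":1},
    {"dx":40,"dy":36,"dz":6,"rx":0,"ry":0,"rz":0,"fingers":1},
    {"dx":40,"dy":36,"dz":6,"rx":0,"ry":0,"rz":0,"fingers":1},
    {"dx":40,"dy":36,"dz":6,"rx":0,"ry":0,"rz":0,"fingers":1},
    {"dx":40,"dy":36,"dz":6,"rx":0,"ry":0,"rz":0,"fingers":1},
    {"dx":40,"dy":36,"dz":6,"rx":0,"ry":0,"rz":0,"fingers":1},
    {"dx":30,"dy":25,"dz":6,"rx":0,"ry":0,"rz":0,"fingers":1}
  ],
  "newtons": 40
}}

```text
clock: 2.4
tcp_pos: [0.5157, -0.2714, 0.3496]
orientation: [0.0, 0.979, 0.203, 0.0]
wrist_force: [0.6, -0.7, -0.0]
finger_gap: -0.0001
```

```bash
cat > look.py <<'E'
import sys
from h import *
s=env.get_state(); print({k:np.round(s[k],3) for k in ('clock','joint_pos','tcp_pos','orientation','wrist_force','finger_gap')})
c=read_camera('wrist');E=ext(c,s); cv2.imwrite(f'pics/{sys.argv[1]}.png',c['img'][:,:,::-1])
for t,z in[('vent_top',.105),('ring',.09),('ring_mark',.09),('vessel_index',.061),('vessel',.06)]:
    for r in cut_out(t,'wrist')[:3]:
        v,u=np.nonzero(r['region']); 
        print(t,round(r['confidence'],2),np.round(r['extent']),pix2plane(c,E,[[u.mean(),v.mean()]],z)[0].round(4))
E
python3 look.py w1
```

```text
{'clock': np.float64(2.4), 'joint_pos': array([-0.622,  0.322,  0.169,  1.417,  0.   ,  2.111]), 'tcp_pos': array([ 0.516, -0.271,  0.35 ]), 'orientation': array([0.   , 0.979, 0.203, 0.   ]), 'wrist_force': array([ 0.551, -0.699, -0.006]), 'finger_gap': np.float64(-0.0)}
vent_top 0.65 [225. 125. 247. 146.] [ 0.5428 -0.2394  0.105 ]
ring 0.59 [188.  77. 285. 184.] [ 0.545  -0.2381  0.09  ]
ring_mark 0.79 [181.  78. 290. 183.] [ 0.545  -0.2381  0.09  ]
vessel_index 0.56 [145.  37. 318. 213.] [ 0.551  -0.2363  0.061 ]
vessel 0.83 [148.  38. 321. 212.] [ 0.5508 -0.2363  0.06  ]
```

View pics/w1.png

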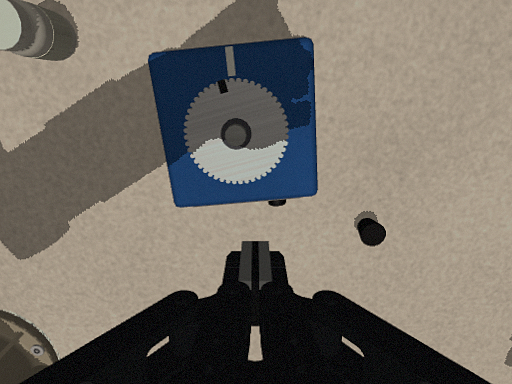

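The wrist view shows the larger vessel clearly: ring centre near (236,132), black mark at (222,86) just anticlockwise of the index line at (231,60), and the closed fingertips at (255,241). Next I'll measure the angles and move over the plunger.

{"api": "servo_tool", "payload": {
  "deltas": [
    {"dx":14,"dy":16,"dz":-30,"rx":0,"ry":0,"rz":0,"fingers":1},
    {"dx":14,"dy":16,"dz":-35,"rx":0,"ry":0,"rz":0,"fingers":1},
    {"dx":0,"dy":0,"dz":-30,"rx":0,"ry":0,"rz":0,"fingers":1},
    {"dx":0,"dy":0,"dz":-30,"rx":0,"ry":0,"rz":0,"fingers":1},
    {"dx":0,"dy":0,"dz":-20,"rx":0,"ry":0,"rz":0,"fingers":1},
    {"dx":0,"dy":0,"dz":0,"rx":0,"ry":0,"rz":0,"fingers":1}
  ]
}}

```text
clock: 3.3
tcp_pos: [0.5393, -0.242, 0.2007]
orientation: [-0.002, 0.98, 0.201, -0.003]
wrist_force: [-0.3, -0.1, 1.2]
finger_gap: 0.0
```

Run:
```python
from h import *
import cv2
im=cv2.imread('pics/w1.png')[:,:,::-1]
c=read_camera('wrist')
s={'tcp_pos':[.5157,-.2714,.3496],'orientation':[0,.979,.2035,0]}
E=ext(c,s)
hsv=cv2.cvtColor(im,cv2.COLOR_RGB2HSV)
g=im.max(2); 
# mark: dark pixels near (222,86); index: light grey near (231,60)
m=np.zeros(g.shape,bool); m[76:98,212:234]=g[76:98,212:234]<50
v,u=np.nonzero(m); print('mark px',u.mean(),v.mean(),len(u)); M=pix2plane(c,E,[[u.mean(),v.mean()]],.09)[0]
m=np.zeros(g.shape,bool); m[40:78,220:242]=hsv[40:78,220:242,1]<60
v,u=np.nonzero(m); print('idx px',u.mean(),v.mean(),len(u)); I=pix2plane(c,E,[[u.mean(),v.mean()]],.061)[0]
C=np.array([.544,-.239])
for n,P in(('mark',M),('idx',I)):
    d=P[:2]-C; print(n,P.round(4),np.hypot(*d),np.arctan2(d[1],d[0]))
print(env.get_state()['tcp_pos'])
```

```text
mark px 222.25 85.88461538461539 104
idx px 229.84593023255815 54.93313953488372 344
mark [ 0.5799 -0.2091  0.09  ] 0.046725125419240704 0.6941764822337805
idx [ 0.6109 -0.2023  0.061 ] 0.0763080130244718 0.501249015535849
[ 0.54026748 -0.24241119  0.2028558 ]
```

{"api": "servo_tool", "payload": {
  "deltas": [
    {"dx":3,"dy":2,"dz":-10,"rx":0,"ry":0,"rz":0,"fingers":1},
    {"dx":0,"dy":0,"dz":-8,"rx":0,"ry":0,"rz":0,"fingers":1},
    {"dx":0,"dy":0,"dz":-4,"rx":0,"ry":0,"rz":0,"fingers":1},
    {"dx":0,"dy":0,"dz":0,"rx":0,"ry":0,"rz":0,"fingers":1}
  ]
}}

```text
clock: 3.75
tcp_pos: [0.5449, -0.2395, 0.1817]
orientation: [-0.0, 0.979, 0.202, -0.0]
wrist_force: [-0.2, -0.3, -0.1]
finger_gap: 0.0001
```

{"api": "servo_tool", "payload": {
  "deltas": [
    {"dx":0,"dy":0,"dz":-2,"rx":0,"ry":0,"rz":0,"fingers":1},
    {"dx":0,"dy":0,"dz":-2,"rx":0,"ry":0,"rz":0,"fingers":1},
    {"dx":0,"dy":0,"dz":0,"rx":0,"ry":0,"rz":0,"fingers":1}
  ]
}}

```text
clock: 4.05
tcp_pos: [0.5452, -0.2396, 0.1781]
orientation: [0.0, 0.979, 0.202, 0.0]
wrist_force: [-0.2, -0.1, 0.2]
finger_gap: -0.0001
```

{"api": "servo_tool", "payload": {
  "deltas": [
    {"dx":0,"dy":0,"dz":-2,"rx":0,"ry":0,"rz":0,"fingers":1},
    {"dx":0,"dy":0,"dz":-2,"rx":0,"ry":0,"rz":0,"fingers":1},
    {"dx":0,"dy":0,"dz":0,"rx":0,"ry":0,"rz":0,"fingers":1}
  ]
}}

```text
clock: 4.35
tcp_pos: [0.5453, -0.2397, 0.1743]
orientation: [0.0, 0.979, 0.202, 0.0]
wrist_force: [0.2, 0.1, 3.8]
finger_gap: 0.0001
```

{"api": "servo_tool", "payload": {
  "deltas": [
    {"dx":0,"dy":0,"dz":-2,"rx":0,"ry":0,"rz":0,"fingers":1},
    {"dx":0,"dy":0,"dz":-1,"rx":0,"ry":0,"rz":0,"fingers":1},
    {"dx":0,"dy":0,"dz":0,"rx":0,"ry":0,"rz":0,"fingers":1}
  ]
}}

```text
clock: 4.65
tcp_pos: [0.5453, -0.2397, 0.1717]
orientation: [0.0, 0.979, 0.202, 0.0]
wrist_force: [-0.2, 0.8, 6.5]
finger_gap: 0.0001
```

{"api": "servo_tool", "payload": {
  "deltas": [
    {"dx":0,"dy":0,"dz":0,"rx":0,"ry":0,"rz":0,"fingers":1},
    {"dx":0,"dy":0,"dz":0,"rx":0,"ry":0,"rz":0,"fingers":1},
    {"dx":0,"dy":0,"dz":0,"rx":0,"ry":0,"rz":0,"fingers":1},
    {"dx":0,"dy":0,"dz":0,"rx":0,"ry":0,"rz":0,"fingers":1},
    {"dx":0,"dy":0,"dz":0,"rx":0,"ry":0,"rz":0,"fingers":1},
    {"dx":0,"dy":0,"dz":0,"rx":0,"ry":0,"rz":0,"fingers":1},
    {"dx":0,"dy":0,"dz":0,"rx":0,"ry":0,"rz":0,"fingers":1},
    {"dx":0,"dy":0,"dz":0,"rx":0,"ry":0,"rz":0,"fingers":1}
  ]
}}

```text
clock: 5.45
tcp_pos: [0.5453, -0.2397, 0.1716]
orientation: [0.0, 0.979, 0.202, 0.0]
wrist_force: [-1.5, 2.5, 5.3]
finger_gap: 0.0002
```

{"api": "servo_tool", "payload": {
  "deltas": [
    {"dx":0,"dy":0,"dz":15,"rx":0,"ry":0,"rz":0,"fingers":1},
    {"dx":0,"dy":0,"dz":14,"rx":0,"ry":0,"rz":0,"fingers":1},
    {"dx":9,"dy":-23,"dz":0,"rx":0,"ry":0,"rz":0,"fingers":1},
    {"dx":9,"dy":-23,"dz":0,"rx":0,"ry":0,"rz":0,"fingers":1},
    {"dx":10,"dy":-23,"dz":0,"rx":0,"ry":0,"rz":0,"fingers":1},
    {"dx":0,"dy":0,"dz":-24,"rx":0,"ry":0,"rz":0,"fingers":1},
    {"dx":0,"dy":0,"dz":-25,"rx":0,"ry":0,"rz":0,"fingers":1},
    {"dx":0,"dy":0,"dz":0,"rx":0,"ry":0,"rz":0,"fingers":1}
  ]
}}

```text
clock: 6.25
tcp_pos: [0.571, -0.3075, 0.1467]
orientation: [-0.003, 0.979, 0.202, -0.003]
wrist_force: [-1.3, 0.5, -0.5]
finger_gap: -0.0002
```

```bash
python3 look.py w2
```

```text
{'clock': np.float64(6.25), 'joint_pos': array([-0.618,  0.54 , -0.   ,  1.038, -0.   ,  2.118]), 'tcp_pos': array([ 0.571, -0.308,  0.147]), 'orientation': array([-0.003,  0.979,  0.202, -0.003]), 'wrist_force': array([-1.319,  0.521, -0.455]), 'finger_gap': np.float64(-0.0)}
vent_top 0.95 [ 54. 256. 116. 309.] [ 0.5468 -0.2409  0.105 ]
ring 0.94 [  5. 147. 219. 353.] [ 0.5592 -0.2366  0.09  ]
ring_mark 0.58 [  0. 146. 217. 352.] [ 0.5591 -0.2367  0.09  ]
vessel_index 0.72 [  0.  55. 284. 367.] [ 0.5721 -0.2354  0.061 ]
vessel_index 0.64 [  2. 146. 218. 353.] [ 0.5391 -0.2275  0.061 ]
vessel 0.55 [  1.  55. 287. 366.] [ 0.5717 -0.2351  0.06  ]
```

View pics/w2.png

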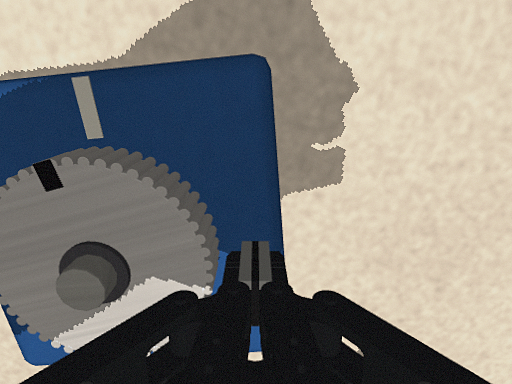

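The fingertips are beside the rim at (255,250). The mark is at (48,175), the index line at (87,108) and the plunger is up at (82,290). I'll refine the centre and compute the stroke path.

{"api": "servo_tool", "payload": {
  "deltas": [
    {"dx":0,"dy":0,"dz":0,"rx":0,"ry":0,"rz":0,"fingers":1},
    {"dx":0,"dy":0,"dz":0,"rx":0,"ry":0,"rz":0,"fingers":1}
  ]
}}

```text
clock: 6.75
tcp_pos: [0.5734, -0.3088, 0.152]
orientation: [0.001, 0.979, 0.202, 0.0]
wrist_force: [0.3, -0.6, -0.4]
finger_gap: -0.0002
```

```bash
cat > mark.py <<'E'
# angle of mark rel. to index from a wrist picture; mark = dark blob on ring face
from h import *
import sys
PHI=0.48
def mark(C=(.543,-.240),save=None):
    s=env.get_state(); c=read_camera('wrist'); E=ext(c,s); im=c['img']
    if save: cv2.imwrite(f'pics/{save}.png',im[:,:,::-1])
    a=np.radians(np.arange(0,360,1.)); out=[]
    g=cv2.GaussianBlur(im,(3,3),0).max(2).astype(float)
    rr=np.array([.0445,.0465,.0485,.0505,.052])
    P=np.array([[[C[0]+r*np.cos(t),C[1]+r*np.sin(t),.09] for r in rr] for t in a]).reshape(-1,3)
    uv=proj(c,E,P); val=cv2.remap(g.astype(np.float32),uv[:,0].reshape(len(a),-1).astype(np.float32),uv[:,1].reshape(len(a),-1).astype(np.float32),cv2.INTER_LINEAR,borderValue=-1)
    dark=((val>=0)&(val<55)).mean(1)>.7; bad=(val<0).any(1)
    segs=[];i=0
    d=np.r_[dark,dark]
    i=0
    while i<360:
        if d[i] and not d[i-1]:
            j=i
            while d[j] and j<719: j+=1
            segs.append(((i+j-1)/2%360,j-i)); i=j
        else: i+=1
    print('t',round(float(s['clock']),2),'tcp',np.round(s['tcp_pos'],4),'F',np.round(s['wrist_force'],1),'dark segs(deg world,width):',segs,'-> ring rad',[round(float((np.radians(x)-PHI)%(2*np.pi)),2) for x,w in segs])
    return s,c,E,im
if __name__=='__main__': mark(save=sys.argv[1] if len(sys.argv)>1 else None)
E
python3 - <<'E'
from mark import *
s,c,E,im=mark()
g=lambda u,z:pix2plane(c,E,[u],z)[0].round(4)
print('plunger',g((82,290),.105),'mark',g((48,175),.09),'idx ends',g((95,138),.06),g((79,77),.06))
a=g((79,77),.06)-g((95,138),.06);print('idx dir',np.arctan2(a[1],a[0]))
# finger tip direction rel C
# path table
y=0.4068;e1=np.array([np.cos(y),np.sin(y)]);e2=np.array([-e1[1],e1[0]])
C=np.array([.543,-.240])*1000
pts=[]
R_=53.5
for q,(sx,sy) in enumerate([(1,-1),(1,1),(-1,1),(-1,-1)]):
    t0=-np.pi/2+q*np.pi/2
    for t in np.linspace(t0,t0+np.pi/2,9): pts.append(C+e1*(R_*np.cos(t)+sx*11)+e2*(R_*np.sin(t)+sy*7))
pts=np.array(pts)
for i in range(len(pts)): print(i,pts[i].round(0),np.round(pts[(i+1)%len(pts)]-pts[i],0))
E
```

```text
t 6.75 tcp [ 0.5734 -0.3088  0.152 ] F [ 0.3 -0.6 -0.4] dark segs(deg world,width): [(41.0, 9), (231.0, 83)] -> ring rad [0.24, 3.55]
plunger [ 0.5405 -0.2402  0.105 ] mark [ 0.5799 -0.2078  0.09  ] idx ends [ 0.5938 -0.2108  0.06  ] [ 0.62   -0.1961  0.06  ]
idx dir 0.511301518763545
0 [ 577. -291.] [9. 5.]
1 [ 586. -286.] [8. 7.]
2 [ 594. -279.] [7. 8.]
3 [ 601. -271.] [5. 9.]
4 [ 606. -262.] [ 3. 10.]
5 [ 608. -252.] [ 1. 10.]
6 [ 609. -241.] [-1. 10.]
7 [ 608. -231.] [-3. 10.]
8 [ 605. -221.] [-6. 13.]
9 [ 599. -208.] [-5.  9.]
10 [ 594. -199.] [-7.  8.]
11 [ 588. -191.] [-8.  7.]
12 [ 579. -184.] [-9.  5.]
13 [ 570. -180.] [-10.   3.]
14 [ 560. -177.] [-10.   1.]
15 [ 550. -176.] [-10.  -1.]
16 [ 539. -177.] [-10.  -3.]
17 [ 529. -180.] [-20.  -9.]
18 [ 509. -189.] [-9. -5.]
19 [ 500. -194.] [-8. -7.]
20 [ 492. -201.] [-7. -8.]
21 [ 485. -209.] [-5. -9.]
22 [ 480. -218.] [ -3. -10.]
23 [ 478. -228.] [ -1. -10.]
24 [ 477. -239.] [  1. -10.]
25 [ 478. -249.] [  3. -10.]
26 [ 481. -259.] [  6. -13.]
27 [ 487. -272.] [ 5. -9.]
28 [ 492. -281.] [ 7. -8.]
29 [ 498. -289.] [ 8. -7.]
30 [ 507. -296.] [ 9. -5.]
31 [ 516. -300.] [10. -3.]
32 [ 526. -303.] [10. -1.]
33 [ 536. -304.] [10.  1.]
34 [ 547. -303.] [10.  3.]
35 [ 557. -300.] [20.  9.]
```

{"api": "servo_tool", "payload": {
  "deltas": [
    {"dx":-2,"dy":5,"dz":0,"rx":0,"ry":0,"rz":0,"fingers":1},
    {"dx":-2,"dy":5,"dz":0,"rx":0,"ry":0,"rz":0,"fingers":1},
    {"dx":0,"dy":1,"dz":0,"rx":0,"ry":0,"rz":0,"fingers":1},
    {"dx":0,"dy":0,"dz":0,"rx":0,"ry":0,"rz":0,"fingers":1}
  ]
}}

```text
clock: 7.2
tcp_pos: [0.57, -0.2992, 0.152]
orientation: [0.003, 0.979, 0.202, 0.001]
wrist_force: [2.3, -6.3, -1.2]
finger_gap: 0.0004
```

{"api": "servo_tool", "payload": {
  "deltas": [
    {"dx":0,"dy":1,"dz":0,"rx":0,"ry":0,"rz":0,"fingers":1},
    {"dx":0,"dy":0,"dz":0,"rx":0,"ry":0,"rz":0,"fingers":1}
  ]
}}

```text
clock: 7.4
tcp_pos: [0.5703, -0.2988, 0.1521]
orientation: [0.003, 0.979, 0.202, 0.001]
wrist_force: [3.7, -8.7, -2.2]
finger_gap: 0.0003
```

{"api": "servo_tool", "payload": {
  "deltas": [
    {"dx":-1,"dy":1,"dz":0,"rx":0,"ry":0,"rz":0,"fingers":1},
    {"dx":0,"dy":0,"dz":0,"rx":0,"ry":0,"rz":0,"fingers":1}
  ]
}}

```text
clock: 7.6
tcp_pos: [0.57, -0.2986, 0.1524]
orientation: [0.004, 0.98, 0.201, 0.002]
wrist_force: [3.3, -8.1, -2.9]
finger_gap: -0.0003
```

{"api": "servo_tool", "payload": {
  "deltas": [
    {"dx":9,"dy":5,"dz":0,"rx":0,"ry":0,"rz":0,"fingers":1},
    {"dx":9,"dy":5,"dz":0,"rx":0,"ry":0,"rz":0,"fingers":1},
    {"dx":8,"dy":7,"dz":0,"rx":0,"ry":0,"rz":0,"fingers":1},
    {"dx":7,"dy":8,"dz":0,"rx":0,"ry":0,"rz":0,"fingers":1}
  ]
}}

```text
clock: 8.0
tcp_pos: [0.6019, -0.2708, 0.1518]
orientation: [0.001, 0.979, 0.202, 0.001]
wrist_force: [0.7, -0.4, 1.5]
finger_gap: -0.0001
```

```bash
sed -i 's/PHI=0.48/PHI=0.515/' mark.py; python3 mark.py w3
```

```text
t 8.0 tcp [ 0.6019 -0.2708  0.1518] F [ 0.7 -0.4  1.5] dark segs(deg world,width): [(87.5, 10), (143.0, 29), (263.5, 28), (317.0, 35)] -> ring rad [1.01, 1.98, 4.08, 5.02]
```

{"api": "servo_tool", "payload": {
  "deltas": [
    {"dx":2,"dy":11,"dz":0,"rx":0,"ry":0,"rz":0,"fingers":1},
    {"dx":1,"dy":11,"dz":0,"rx":0,"ry":0,"rz":0,"fingers":1},
    {"dx":0,"dy":10,"dz":0,"rx":0,"ry":0,"rz":0,"fingers":1}
  ]
}}

```text
clock: 8.35
tcp_pos: [0.607, -0.2384, 0.152]
orientation: [0.001, 0.979, 0.202, 0.003]
wrist_force: [11.7, -2.0, -3.4]
finger_gap: -0.0002
```

```bash
python3 mark.py w4
```

```text
t 8.35 tcp [ 0.607  -0.2384  0.152 ] F [11.7 -2.  -3.4] dark segs(deg world,width): [(106.5, 52), (324.0, 99)] -> ring rad [1.34, 5.14]
```

{"api": "servo_tool", "payload": {
  "deltas": [
    {"dx":1,"dy":7,"dz":0,"rx":0,"ry":0,"rz":0,"fingers":1},
    {"dx":-3,"dy":10,"dz":0,"rx":0,"ry":0,"rz":0,"fingers":1},
    {"dx":-3,"dy":7,"dz":0,"rx":0,"ry":0,"rz":0,"fingers":1},
    {"dx":-3,"dy":6,"dz":0,"rx":0,"ry":0,"rz":0,"fingers":1}
  ]
}}

```text
clock: 8.8
tcp_pos: [0.5989, -0.2065, 0.1519]
orientation: [-0.0, 0.979, 0.203, 0.004]
wrist_force: [11.1, 3.3, -0.4]
finger_gap: 0.0001
```

{"api": "servo_tool", "payload": {
  "deltas": [
    {"dx":-5,"dy":8,"dz":0,"rx":0,"ry":0,"rz":0,"fingers":1},
    {"dx":-5,"dy":8,"dz":0,"rx":0,"ry":0,"rz":0,"fingers":1},
    {"dx":-9,"dy":6,"dz":0,"rx":0,"ry":0,"rz":0,"fingers":1}
  ]
}}

```text
clock: 9.1
tcp_pos: [0.5789, -0.1834, 0.1517]
orientation: [-0.002, 0.979, 0.204, 0.003]
wrist_force: [7.9, 8.5, 2.4]
finger_gap: -0.0001
```

```bash
python3 mark.py w5
```

```text
t 9.1 tcp [ 0.5789 -0.1834  0.1517] F [7.9 8.5 2.4] dark segs(deg world,width): [(91.5, 90), (288.5, 36)] -> ring rad [1.08, 4.52]
```

{"api": "servo_tool", "payload": {
  "deltas": [
    {"dx":-8,"dy":4,"dz":0,"rx":0,"ry":0,"rz":0,"fingers":1},
    {"dx":-10,"dy":3,"dz":0,"rx":0,"ry":0,"rz":0,"fingers":1},
    {"dx":-9,"dy":1,"dz":0,"rx":0,"ry":0,"rz":0,"fingers":1},
    {"dx":-10,"dy":-1,"dz":0,"rx":0,"ry":0,"rz":0,"fingers":1}
  ]
}}

```text
clock: 9.55
tcp_pos: [0.5392, -0.1732, 0.1509]
orientation: [-0.006, 0.979, 0.205, 0.001]
wrist_force: [1.2, 18.9, 9.0]
finger_gap: -0.0
```

{"api": "servo_tool", "payload": {
  "deltas": [
    {"dx":-10,"dy":-3,"dz":0,"rx":0,"ry":0,"rz":0,"fingers":1},
    {"dx":-10,"dy":-5,"dz":0,"rx":0,"ry":0,"rz":0,"fingers":1},
    {"dx":-10,"dy":-4,"dz":0,"rx":0,"ry":0,"rz":0,"fingers":1},
    {"dx":-8,"dy":-5,"dz":0,"rx":0,"ry":0,"rz":0,"fingers":1}
  ]
}}

```text
clock: 9.95
tcp_pos: [0.4964, -0.1901, 0.1496]
orientation: [-0.007, 0.979, 0.204, -0.004]
wrist_force: [-8.9, 11.1, 8.0]
finger_gap: 0.0005
```

```bash
python3 mark.py w6
```

```text
t 9.95 tcp [ 0.4964 -0.1901  0.1496] F [-8.9 11.1  8. ] dark segs(deg world,width): [(177.0, 29), (285.5, 8)] -> ring rad [2.57, 4.47]
```

View pics/w6.png

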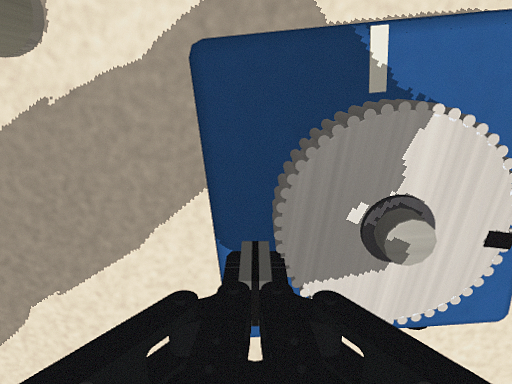

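The mark is at (495,240), which is about 285° in world terms, so the ring is near 4.5 rad. Forces are below 20 N, so I'll carry on round.

{"api": "servo_tool", "payload": {
  "deltas": [
    {"dx":-9,"dy":-5,"dz":0,"rx":0,"ry":0,"rz":0,"fingers":1},
    {"dx":-7,"dy":-8,"dz":0,"rx":0,"ry":0,"rz":0,"fingers":1},
    {"dx":-5,"dy":-9,"dz":0,"rx":0,"ry":0,"rz":0,"fingers":1},
    {"dx":-2,"dy":-10,"dz":0,"rx":0,"ry":0,"rz":0,"fingers":1}
  ]
}}

```text
clock: 10.4
tcp_pos: [0.4777, -0.228, 0.1506]
orientation: [-0.001, 0.979, 0.202, -0.001]
wrist_force: [-2.6, 1.3, -0.1]
finger_gap: 0.0002
```

{"api": "servo_tool", "payload": {
  "deltas": [
    {"dx":-1,"dy":-10,"dz":0,"rx":0,"ry":0,"rz":0,"fingers":1},
    {"dx":1,"dy":-9,"dz":0,"rx":0,"ry":0,"rz":0,"fingers":1},
    {"dx":3,"dy":-10,"dz":0,"rx":0,"ry":0,"rz":0,"fingers":1}
  ]
}}

```text
clock: 10.7
tcp_pos: [0.4799, -0.2586, 0.1505]
orientation: [-0.0, 0.98, 0.201, -0.003]
wrist_force: [-7.7, -1.2, 1.0]
finger_gap: 0.0001
```

```bash
python3 mark.py w7
```

```text
t 10.7 tcp [ 0.4799 -0.2586  0.1505] F [-7.7 -1.2  1. ] dark segs(deg world,width): [] -> ring rad []
```

{"api": "servo_tool", "payload": {
  "deltas": [
    {"dx":4,"dy":-7,"dz":0,"rx":0,"ry":0,"rz":0,"fingers":1},
    {"dx":3,"dy":-6,"dz":0,"rx":0,"ry":0,"rz":0,"fingers":1},
    {"dx":5,"dy":-8,"dz":0,"rx":0,"ry":0,"rz":0,"fingers":1},
    {"dx":6,"dy":-8,"dz":0,"rx":0,"ry":0,"rz":0,"fingers":1}
  ]
}}

```text
clock: 11.15
tcp_pos: [0.4985, -0.2891, 0.1506]
orientation: [0.001, 0.98, 0.201, -0.002]
wrist_force: [-4.1, -4.0, -1.5]
finger_gap: 0.0
```

{"api": "servo_tool", "payload": {
  "deltas": [
    {"dx":9,"dy":-7,"dz":0,"rx":0,"ry":0,"rz":0,"fingers":1},
    {"dx":8,"dy":-4,"dz":0,"rx":0,"ry":0,"rz":0,"fingers":1},
    {"dx":9,"dy":-3,"dz":0,"rx":0,"ry":0,"rz":0,"fingers":1}
  ]
}}

```text
clock: 11.45
tcp_pos: [0.526, -0.3043, 0.151]
orientation: [0.002, 0.98, 0.201, -0.001]
wrist_force: [-4.1, -6.6, -2.1]
finger_gap: 0.0
```

```bash
python3 mark.py w8
```

```text
t 11.45 tcp [ 0.526  -0.3043  0.151 ] F [-4.1 -6.6 -2.1] dark segs(deg world,width): [(80.5, 10)] -> ring rad [0.89]
```

{"api": "servo_tool", "payload": {
  "deltas": [
    {"dx":10,"dy":-1,"dz":0,"rx":0,"ry":0,"rz":0,"fingers":1},
    {"dx":10,"dy":1,"dz":0,"rx":0,"ry":0,"rz":0,"fingers":1},
    {"dx":10,"dy":3,"dz":0,"rx":0,"ry":0,"rz":0,"fingers":1},
    {"dx":10,"dy":5,"dz":0,"rx":0,"ry":0,"rz":0,"fingers":1}
  ]
}}

```text
clock: 11.9
tcp_pos: [0.569, -0.2984, 0.1525]
orientation: [0.006, 0.98, 0.2, 0.002]
wrist_force: [3.8, -13.1, -1.7]
finger_gap: -0.0004
```

{"api": "servo_tool", "payload": {
  "deltas": [
    {"dx":10,"dy":4,"dz":0,"rx":0,"ry":0,"rz":0,"fingers":1},
    {"dx":8,"dy":5,"dz":0,"rx":0,"ry":0,"rz":0,"fingers":1},
    {"dx":8,"dy":7,"dz":0,"rx":0,"ry":0,"rz":0,"fingers":1},
    {"dx":6,"dy":8,"dz":0,"rx":0,"ry":0,"rz":0,"fingers":1}
  ]
}}

```text
clock: 12.3
tcp_pos: [0.6011, -0.2712, 0.1524]
orientation: [0.003, 0.98, 0.201, 0.003]
wrist_force: [3.9, -2.8, 0.3]
finger_gap: 0.0001
```

```bash
python3 mark.py w9
```

```text
t 12.3 tcp [ 0.6011 -0.2712  0.1524] F [ 3.9 -2.8  0.3] dark segs(deg world,width): [(143.5, 28), (265.5, 34), (314.0, 39)] -> ring rad [1.99, 4.12, 4.97]
```

{"api": "servo_tool", "payload": {
  "deltas": [
    {"dx":5,"dy":7,"dz":0,"rx":0,"ry":0,"rz":0,"fingers":1},
    {"dx":2,"dy":9,"dz":0,"rx":0,"ry":0,"rz":0,"fingers":1},
    {"dx":1,"dy":10,"dz":0,"rx":0,"ry":0,"rz":0,"fingers":1},
    {"dx":-1,"dy":10,"dz":0,"rx":0,"ry":0,"rz":0,"fingers":1}
  ]
}}

```text
clock: 12.75
tcp_pos: [0.6071, -0.2321, 0.1515]
orientation: [0.001, 0.979, 0.202, 0.002]
wrist_force: [8.4, -0.7, -3.3]
finger_gap: -0.0003
```

{"api": "servo_tool", "payload": {
  "deltas": [
    {"dx":-3,"dy":10,"dz":0,"rx":0,"ry":0,"rz":0,"fingers":1},
    {"dx":-3,"dy":7,"dz":0,"rx":0,"ry":0,"rz":0,"fingers":1},
    {"dx":-3,"dy":6,"dz":0,"rx":0,"ry":0,"rz":0,"fingers":1},
    {"dx":-5,"dy":9,"dz":0,"rx":0,"ry":0,"rz":0,"fingers":1}
  ]
}}

```text
clock: 13.15
tcp_pos: [0.5942, -0.1984, 0.1517]
orientation: [-0.001, 0.979, 0.203, 0.004]
wrist_force: [9.9, 5.8, -1.6]
finger_gap: 0.0001
```

{"api": "servo_tool", "payload": {
  "deltas": [
    {"dx":-5,"dy":8,"dz":0,"rx":0,"ry":0,"rz":0,"fingers":1},
    {"dx":-9,"dy":7,"dz":0,"rx":0,"ry":0,"rz":0,"fingers":1},
    {"dx":-8,"dy":4,"dz":0,"rx":0,"ry":0,"rz":0,"fingers":1}
  ]
}}

```text
clock: 13.45
tcp_pos: [0.5697, -0.1779, 0.1514]
orientation: [-0.003, 0.979, 0.204, 0.002]
wrist_force: [5.9, 9.1, 1.6]
finger_gap: -0.0004
```

```bash
python3 mark.py w10
```

```text
t 13.45 tcp [ 0.5697 -0.1779  0.1514] F [5.9 9.1 1.6] dark segs(deg world,width): [(77.5, 36), (135.0, 19), (277.0, 29)] -> ring rad [0.84, 1.84, 4.32]
```

{"api": "servo_tool", "payload": {
  "deltas": [
    {"dx":5,"dy":12,"dz":0,"rx":0,"ry":0,"rz":0,"fingers":1},
    {"dx":3,"dy":8,"dz":30,"rx":0,"ry":0,"rz":0,"fingers":1},
    {"dx":-10,"dy":0,"dz":40,"rx":0,"ry":0,"rz":0,"fingers":1},
    {"dx":-20,"dy":-20,"dz":40,"rx":0,"ry":0,"rz":0,"fingers":1},
    {"dx":-25,"dy":-30,"dz":40,"rx":0,"ry":0,"rz":0,"fingers":1},
    {"dx":0,"dy":0,"dz":0,"rx":0,"ry":0,"rz":0,"fingers":1},
    {"dx":0,"dy":0,"dz":0,"rx":0,"ry":0,"rz":0,"fingers":1}
  ]
}}

```text
clock: 14.2
tcp_pos: [0.5245, -0.2085, 0.2975]
orientation: [0.0, 0.98, 0.201, 0.0]
wrist_force: [-0.7, 0.0, 0.2]
finger_gap: -0.0002
```

```bash
python3 mark.py w11; python3 look.py w11b
```

```text
t 14.2 tcp [ 0.5245 -0.2085  0.2975] F [-0.7  0.   0.2] dark segs(deg world,width): [(284.0, 7)] -> ring rad [4.44]
{'clock': np.float64(14.25), 'joint_pos': array([-5.200e-01,  2.950e-01,  2.000e-03,  1.279e+00, -0.000e+00,
        2.215e+00]), 'tcp_pos': array([ 0.524, -0.208,  0.296]), 'orientation': array([-0.001,  0.979,  0.202, -0.001]), 'wrist_force': array([-0.308,  0.296, -0.713]), 'finger_gap': np.float64(-0.0)}
vent_top 0.6 [281. 170. 309. 192.] [ 0.5431 -0.238   0.105 ]
ring 0.59 [236. 112. 351. 235.] [ 0.5461 -0.2371  0.09  ]
ring 0.25 [191.  67. 382. 254.] [ 0.5578 -0.2285  0.09  ]
ring_mark 0.98 [236. 116. 354. 231.] [ 0.5461 -0.237   0.09  ]
vessel_index 0.68 [186.  66. 381. 254.] [ 0.5534 -0.2339  0.061 ]
vessel 0.77 [190.  70. 387. 254.] [ 0.5533 -0.2342  0.06  ]
```

View pics/w11.png

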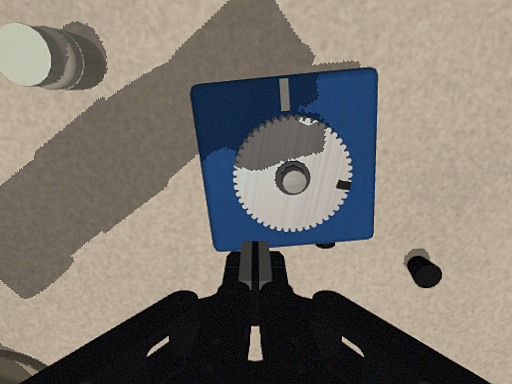

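The mark is at (344,185), so the ring is near 10.7 rad and about 1.85 rad remain. I'll do the last stroke on the -y side, where the mark's final position near the index stays in view.

{"api": "servo_tool", "payload": {
  "deltas": [
    {"dx":0,"dy":-37,"dz":0,"rx":0,"ry":0,"rz":0,"fingers":1},
    {"dx":0,"dy":-37,"dz":0,"rx":0,"ry":0,"rz":0,"fingers":1},
    {"dx":0,"dy":-38,"dz":0,"rx":0,"ry":0,"rz":0,"fingers":1},
    {"dx":0,"dy":0,"dz":-36,"rx":0,"ry":0,"rz":0,"fingers":1},
    {"dx":0,"dy":0,"dz":-36,"rx":0,"ry":0,"rz":0,"fingers":1},
    {"dx":0,"dy":0,"dz":-36,"rx":0,"ry":0,"rz":0,"fingers":1},
    {"dx":0,"dy":0,"dz":-36,"rx":0,"ry":0,"rz":0,"fingers":1},
    {"dx":0,"dy":0,"dz":0,"rx":0,"ry":0,"rz":0,"fingers":1}
  ]
}}

```text
clock: 15.35
tcp_pos: [0.5219, -0.3179, 0.147]
orientation: [-0.004, 0.979, 0.202, -0.004]
wrist_force: [-0.2, 0.0, -0.9]
finger_gap: 0.0001
```

{"api": "servo_tool", "payload": {
  "deltas": [
    {"dx":0,"dy":0,"dz":0,"rx":0,"ry":0,"rz":0,"fingers":1},
    {"dx":0,"dy":0,"dz":0,"rx":0,"ry":0,"rz":0,"fingers":1}
  ]
}}

```text
clock: 15.55
tcp_pos: [0.5259, -0.3212, 0.1551]
orientation: [0.001, 0.979, 0.202, 0.001]
wrist_force: [0.3, -0.0, 0.4]
finger_gap: 0.0003
```

{"api": "servo_tool", "payload": {
  "deltas": [
    {"dx":0,"dy":8,"dz":-4,"rx":0,"ry":0,"rz":0,"fingers":1},
    {"dx":0,"dy":7,"dz":0,"rx":0,"ry":0,"rz":0,"fingers":1},
    {"dx":3,"dy":5,"dz":0,"rx":0,"ry":0,"rz":0,"fingers":1},
    {"dx":7,"dy":-1,"dz":0,"rx":0,"ry":0,"rz":0,"fingers":1},
    {"dx":10,"dy":1,"dz":0,"rx":0,"ry":0,"rz":0,"fingers":1},
    {"dx":10,"dy":3,"dz":0,"rx":0,"ry":0,"rz":0,"fingers":1},
    {"dx":10,"dy":5,"dz":0,"rx":0,"ry":0,"rz":0,"fingers":1},
    {"dx":0,"dy":0,"dz":0,"rx":0,"ry":0,"rz":0,"fingers":1}
  ]
}}

```text
clock: 16.35
tcp_pos: [0.5697, -0.2977, 0.1522]
orientation: [0.008, 0.979, 0.201, 0.004]
wrist_force: [7.3, -16.6, -2.6]
finger_gap: -0.0001
```

```bash
python3 mark.py w12
```

```text
t 16.35 tcp [ 0.5697 -0.2977  0.1522] F [  7.3 -16.6  -2.6] dark segs(deg world,width): [(195.5, 34), (252.0, 45), (331.0, 9)] -> ring rad [2.9, 3.88, 5.26]
```

{"api": "servo_tool", "payload": {
  "deltas": [
    {"dx":9,"dy":5,"dz":0,"rx":0,"ry":0,"rz":0,"fingers":1},
    {"dx":8,"dy":5,"dz":0,"rx":0,"ry":0,"rz":0,"fingers":1},
    {"dx":8,"dy":7,"dz":0,"rx":0,"ry":0,"rz":0,"fingers":1},
    {"dx":0,"dy":0,"dz":0,"rx":0,"ry":0,"rz":0,"fingers":1}
  ]
}}

```text
clock: 16.8
tcp_pos: [0.5953, -0.2779, 0.1524]
orientation: [0.005, 0.979, 0.202, 0.005]
wrist_force: [9.4, -7.7, 1.4]
finger_gap: -0.0003
```

```bash
python3 mark.py w13
```

```text
t 16.8 tcp [ 0.5953 -0.2779  0.1524] F [ 9.4 -7.7  1.4] dark segs(deg world,width): [(8.0, 9), (155.0, 31), (279.0, 87)] -> ring rad [5.91, 2.19, 4.35]
```

{"api": "servo_tool", "payload": {
  "deltas": [
    {"dx":5,"dy":8,"dz":0,"rx":0,"ry":0,"rz":0,"fingers":1},
    {"dx":3,"dy":9,"dz":0,"rx":0,"ry":0,"rz":0,"fingers":1},
    {"dx":0,"dy":0,"dz":0,"rx":0,"ry":0,"rz":0,"fingers":1}
  ]
}}

```text
clock: 17.15
tcp_pos: [0.6029, -0.259, 0.1525]
orientation: [0.003, 0.979, 0.203, 0.006]
wrist_force: [11.0, -2.8, 2.6]
finger_gap: -0.0002
```

```bash
python3 mark.py w14
```

```text
t 17.15 tcp [ 0.6029 -0.259   0.1525] F [11.  -2.8  2.6] dark segs(deg world,width): [(32.0, 9), (131.5, 32), (268.5, 20), (298.5, 14), (329.0, 39)] -> ring rad [0.04, 1.78, 4.17, 4.69, 5.23]
```

{"api": "servo_tool", "payload": {
  "deltas": [
    {"dx":10,"dy":-3,"dz":0,"rx":0,"ry":0,"rz":0,"fingers":1},
    {"dx":12,"dy":-5,"dz":0,"rx":0,"ry":0,"rz":0,"fingers":1},
    {"dx":0,"dy":-5,"dz":40,"rx":0,"ry":0,"rz":0,"fingers":1},
    {"dx":-25,"dy":0,"dz":40,"rx":0,"ry":0,"rz":0,"fingers":1},
    {"dx":-40,"dy":5,"dz":40,"rx":0,"ry":0,"rz":0,"fingers":1},
    {"dx":-30,"dy":0,"dz":30,"rx":0,"ry":0,"rz":0,"fingers":1},
    {"dx":0,"dy":0,"dz":0,"rx":0,"ry":0,"rz":0,"fingers":1},
    {"dx":0,"dy":0,"dz":0,"rx":0,"ry":0,"rz":0,"fingers":1}
  ]
}}

```text
clock: 18.0
tcp_pos: [0.5297, -0.2669, 0.2959]
orientation: [0.001, 0.979, 0.202, 0.001]
wrist_force: [0.1, -1.3, -0.1]
finger_gap: -0.0002
```

```bash
python3 mark.py w15
python3 - <<'E'
from h import *
c=read_camera('scene'); a=cv2.imread('pics/scene0.png'); b=c['img'][:,:,::-1]
d=np.hstack([a[170:300,70:420],b[170:300,70:420]]); 
w=cv2.imread('pics/w15.png')
cv2.imwrite('pics/fin.png',np.vstack([cv2.resize(d,(700,130)),cv2.resize(w,(600,450))[:,:] if False else np.hstack([cv2.resize(w,(560,420)),np.zeros((420,140,3),np.uint8)])]))
E
```

```text
t 18.0 tcp [ 0.5297 -0.2669  0.2959] F [ 0.1 -1.3 -0.1] dark segs(deg world,width): [(32.0, 9)] -> ring rad [0.04]
```

View pics/fin.png

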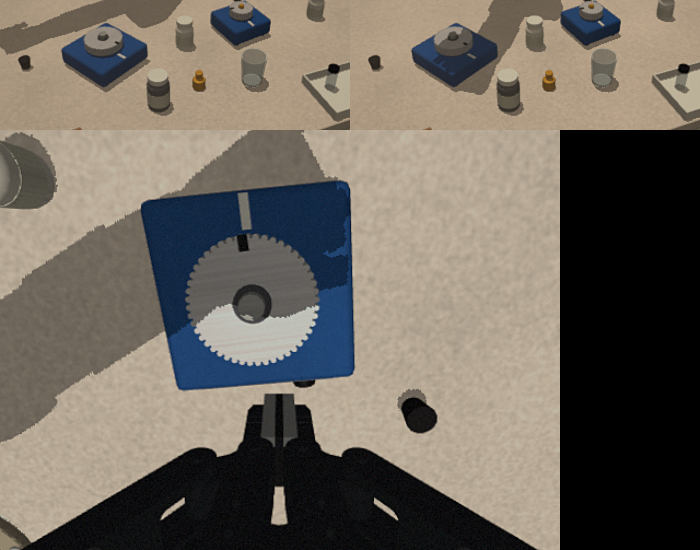

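The mark at (243,243) lines up with the index line at (244,211). The plunger is up, the loose things in view stand where they did, and the arm is clear, so I'm handing in.

```bash
python3 -c "
from workcell import job
print(job.hand_in())"
```

```text
the job is handed in; nothing more can be done
None
```

I vented the larger vessel, unscrewed its ring two turns, and handed the job in. No verdict was reported.

- **Vent:** With the ring at about 0.2 rad, I held the plunger at the bottom of its travel for about a second. The force there was about 6 N. I then let it go, and the later pictures show it up.
- **Ring:** I stroked the closed fingertips anticlockwise round the rim. Wrist forces were read at the end of each move, and the highest was about 19 N. The ring readings were 0.2, 1.0, 4.5, 7.2, 10.7, 11.5, 12.2 and finally 12.61 rad, against the 12.57 target.
- **Last checks:** From clear of the vessel, the mark lined up with the index line, measured 0.04 rad past it. The vessels and loose things in view stood where they started; I didn't check the spatula and jar3 separately. The robot was touching nothing, and the clock was at about 18 s.
- **What didn't go cleanly:**
  - My first move was refused because the rows lacked some keys, so one picture was wasted.
  - In several mid-stroke pictures the fingers hid the mark. The turn count there rests on the clear views in between.

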